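Clip a sample tube into the reader's carriage and slide it home

ROBOT

A 7-joint arm with a two-finger parallel gripper is mounted at the origin on a cart in front of the work surface, level with it; the furniture and walls round the work are solid. World frame = base frame: x ahead of the robot, y to its left, z up, the work surface at z = 0. Lengths are in mm, angles in rad, forces in N, time in s.
With the tool pointing down it reaches from about 400 to 875 mm from the base axis. Payload 4.4 kg.
Tool frame: the origin (TCP) lies at the very end of the fingers, on their centre line; the grasp point (between the pads) lies 19 mm behind it; z points along the fingers, y is the line along which they close (so a half turn about z gives the same grasp; the last joint's range is limited). The gripper opens to 85 mm and grips with 20 to 120 N. Pads are 22 mm wide; open, the fingers measure 114 mm over their backs; the gripper's body (76 mm by 85 mm) begins 54 mm behind the grasp point. The pads swing forward as they close: fully open they stand 13 mm farther back than shut.
Start: joints at [-1.275, 0.628, 0.038, 1.517, -0.027, 0.996, -0.02], TCP at [230.05, 607.943, 231.313] pointing down, gripper open.
Joint ranges: [-3.06, 3.06], [-0.37, 2.12], [-1.25, 1.32], [0.18, 2.47], [-1.1, 4.24], [0.23, 1.98], [-2.94, 2.94]. Speed limits (rad/s): [2.57, 2.57, 3.14, 3.14, 3.14, 3.14, 3.14].

INTERFACE

Orientations are given as [roll, pitch, yaw] about the fixed x, y, z axes, in that order (R = Rz(yaw) Ry(pitch) Rx(roll)).
In Python, from cell import sensors, get_image, camera_params, order gives the robot as it stands.
- The arm moves only by the shell command python3 -m inch 'ROWS' [OPENING]. ROWS is JSON, a list that holds one entry, the list of rows, each a list of 4 numbers: the shift along the tool's x, y, z in cm, then the turn about the tool's z in degrees. A call has 1 to 8 rows; each row is the pose to reach, as a shift and turn from the pose commanded when the call began, along the tool's axes at that moment; what a row does not reach only later rows make up. A row lasts 1/12 s, in which the tool goes at most 41.7 mm and 7.16 degrees, less where a joint would pass 70% of its speed; a pose out of reach is approached as far as the arm can. A call with a gripper value outside its range is refused whole. OPENING is the finger opening in cm, from 0 to 8.54, set as the call begins (- or left out, the last holds). The fingers move at their own pace and stop on an object; the grip force is fixed at half the most. Time passes only in rows, so rows that repeat a pose let the fingers close. It gives the time, the measured TCP pose, the force, the opening and the grip force at its end, in the units of the state.
- sensors.read_state(): the state, without advancing time (a new reading comes with each control period).
- get_image(name): name is "scene" or "top" or "wrist"; returns the picture (384x512x3 uint8, blue, green, red); there is no depth.
- camera_params(name): a dict with "mtx" (3x3 intrinsics, pixels), "D" ([k1, k2, p1, p2, k3] as OpenCV has them; the pictures are not rectified), "rvec" (rotation vector, rad) and "tvec" (3), from world to camera coordinates, as OpenCV has them. Camera axes: x right, y down, z forward; pixel columns grow to the right and rows downward; lengths in mm; the calibration is good to about 2 mm. A picture is of the moment at which its call begins: read the wrist's pose just before it. camera_params takes no time and is no camera call; for the wrist camera it gives the pose at the moment of the call.
- order.finish_job(): hands the job in; it is judged then, once.
The state is a dict: "clock": time; "qpos": joint angles; "qd": joint speeds; "tau": joint torques, N m; "eef_pos": TCP position; "tool_rot": TCP orientation; "force": force on the tool from outside, world axes, zero at the start; "torque": the same for the moment, N m; "width": finger opening in mm; "gripper_force": force on a finger pad.
Only numpy, scipy, OpenCV 4.12 (cv2) and the standard library are available. Lean on these libraries where they do the work, as an engineer would, in place of code of your own. Each camera call takes 0.05 s, during which the arm holds its last target. There are 200 camera calls.

TASK

Take the orange-capped tube from the white rest and press it down into the clip on the reader's carriage, cap just outside the fork nearer the black-and-red grip, until the sprung orange jaw has closed over it. Then squeeze the red lock tab and, holding it squeezed, slide the carriage fully home under the white hood and let go so that it locks there. Leave the blue-capped tube on the rest and do not disturb the other things around.

Things in the scene. Friction and masses are not known exactly. Their poses are not given: they have to be found in the camera images.
- reader: Tube reader, fixed: grey base plate 290 x 86 mm; white hood 104 x 80 mm, 82 mm high, over x = 35 to 139 mm, open to -x. Origin on the worktop under the base's middle; x = direction in which the carriage slides home (roughly to the robot's right, +-0.25 rad), z up. A toothed lock rail, 26 mm high, lies along y = -23 to -35 mm.
- carriage (a joint): Travel along the reader's x in m: 0 parked (loading place, outside the hood), 0.098 home at the end stop. About 2 N moves it when unlocked. A tooth on the red tab locks it in notches every 14 mm (1.5 mm play), the last at home: it moves only while the tab is held squeezed.
- cradle (a point): Middle of the clip, 50 mm above the worktop, moves with the carriage; axes as the reader's. Two white fork posts, 12 mm long, at x = +-31 mm, 50 mm free between them for fingers (carriage plate 30 mm below this point; jaw hinge bar at y = -13.5 mm, top 23 mm below). Seat 8 mm below; fixed wall at y = +9.5 mm, up to 12 mm above, then flared to 21 mm above. Grip 90 mm away in -x.
- jaw (a joint): Sprung orange jaw on the clip's -y side, hinged along x, a hooked paddle at each post, in rad: 0 closed (noses 7.5 mm above the cradle point reach to y = -3.5 mm; top 20 mm above), up to 0.5 swung out. A tube pushed straight down wedges it open to about 0.12 rad with 5 to 10 N in all, then it snaps back over the tube.
- grip (a point): Squeeze grip at the carriage's -x end: point midway between its outer faces when squeezed, 52 mm above the worktop (grip top 66 to 68 mm, bottom at the carriage plate, 20 mm); moves with it, axes as the reader's. Fixed black fin, 26 mm long: outer face at y = +12 mm. Red lock tab, 24 mm long: outer face at y = -18 mm released, -12 mm squeezed.
- tab (a joint): Lock tab travel towards the fin in m: 0 released (locks when its tooth meets a notch), 0.006 fully squeezed; free of the notches above 0.004. Spring 4 N at 0 to 9 N fully in.
- rest: White rest, fixed to the worktop, 136 x 90 mm (x, y): two ribs (10 mm thick at y = -31 and +31 mm, tops 43 mm high) with notches in two lanes at x = -42 and +42 mm; a tube lies along y in each lane with its cap towards +y, axis 34 mm above the worktop. 52 mm free between the ribs down to a 6 mm base plate. Which tube lies in which lane varies.
- tube_orange_cap: The tube to load: 118 mm long clear tube with an orange cap, body 16 mm in diameter, cap 22 mm in diameter over the last 13 mm, about 20 to 30 g. Origin at the centre of the tip end, z axis along the tube towards the cap; body tapers in about the first 20 mm.
- tube_mid (a point): Point on the orange-capped tube's axis 59 mm from its tip (half its length); belongs on point cradle.
- tube_cap (a point): Middle of the orange cap, on the tube's axis 111.5 mm from its tip. Seated, it lies at about x = -52.5 mm from point cradle, just beyond the post that is nearer the grip.
- tube_blue_cap: Bystander: same tube with a blue cap, lies in the other lane of the rest.
- petri: Bystander: lidded petri dish, 66 mm across, 16 mm high; origin under its centre.
- tape_roll: Bystander: roll of green tape lying flat, 66 mm across, 19 mm high; origin under its centre.
- marker: Bystander: black marker pen lying along its own x, 132 x 12 x 13 mm; origin under its centre.

How it is judged (in metres and radians):
On the way, in this order (a step that is already met when the one before it is completed fails the run):
1. the orange-capped tube sits in the clip, cap towards the grip, jaw closed over it, with the carriage still outside the hood (x of tube_mid in the frame of cradle between -0.012 and 0.01 m and y of tube_mid in the frame of cradle between -0.004 and 0.004 m and z of tube_mid in the frame of cradle between -0.004 and 0.004 m and x of tube_cap in the frame of cradle below -0.04 m and angle between the z axis of tube_orange_cap and the x axis of cradle, either way round below 0.07 rad and value of joint jaw below 0.06 rad and value of joint carriage below 0.02 m), for 0.2 s.
2. the carriage is fully home with the tube still in the clip (x of tube_mid in the frame of cradle between -0.012 and 0.01 m and y of tube_mid in the frame of cradle between -0.004 and 0.004 m and z of tube_mid in the frame of cradle between -0.004 and 0.004 m and x of tube_cap in the frame of cradle below -0.04 m and angle between the z axis of tube_orange_cap and the x axis of cradle, either way round below 0.07 rad and value of joint jaw below 0.06 rad and value of joint carriage above 0.094 m), for 0.1 s.
At the end, for the whole second after the job is handed in: Orange-capped tube in the clip (middle -12 to 10 mm along x from the cradle point, within 4 mm across and in height, within 0.07 rad of the slide line, cap towards the grip) and at rest; jaw below 0.06 rad; carriage at 94 mm or more; lock tab below 1.5 mm; blue-capped tube moved under 15 mm (all of step 2 and value of joint tab below 0.0015 m and linear speed of tube_orange_cap below 0.02 m/s and not (distance of tube_blue_cap from where it was at the start of the episode above 0.015 m)); the robot touches nothing.
It fails at once if the blue-capped tube is moved by more than 15 mm (distance of tube_blue_cap from where it was at the start of the episode above 0.015 m).
It fails at once if the petri dish, tape roll or marker is moved by more than 20 mm (distance of any of petri, tape_roll, marker from where it was at the start of the episode above 0.02 m).
It also fails if it takes over 53 s, if anything falls off the work surface, if the arm or the gripper's body presses on something with over 40 N, if the wrist force passes 120 N, or if a joint passes its speed limit or range.

## Working session

There is one attempt and no reset: what is moved stays moved. The work goes in short steps, Python scripts to look and compute and a shell command to move; the robot and the scene stay as the last step left them, time stands still between calls to the robot, and variables do not carry over. Pictures are saved under pics/ and viewed, at most 10 in all, crops included, and the job is handed in when it is done.

```bash
mkdir -p pics; ls; python3 - <<'E'
from cell import sensors,get_image,camera_params
import cv2
print(sensors.read_state())
for n in("scene","top"):
    cv2.imwrite(f"pics/{n}0.png",cv2.resize(get_image(n),(800,600),interpolation=cv2.INTER_CUBIC))
    print(n,camera_params(n))
E
```

```text
pics
{'clock': 0.0, 'qpos': array([-1.27478553,  0.62931948,  0.03845336,  1.51836202, -0.02700271,
        0.99631602, -0.01997207]), 'qd': array([ 0.00040248, -0.00123249, -0.0004107 , -0.00062088, -0.00028697,
       -0.00026684,  0.0003952 ]), 'tau': array([-6.04399229e-04, -5.63398755e+01,  1.22614168e+00, -1.93445814e+01,
        1.10554430e-02,  1.03324463e-02, -3.57234285e-05]), 'eef_pos': array([229.83637737, 607.34073613, 230.40849095]), 'tool_rot': array([-3.13970630e+00,  2.79181264e-05,  2.77979924e+00]), 'force': array([1.39032143, 0.87594369, 0.06279337]), 'torque': array([ 0.0295713 , -0.03117221, -0.01184849]), 'gripper_force': 0.0, 'width': 85.68123620528768}
scene {'mtx': array([[469.21401322,   0.        , 253.83128905],
       [  0.        , 469.21401322, 191.59999222],
       [  0.        ,   0.        ,   1.        ]]), 'D': array([0.00249375, 0.        , 0.        , 0.        , 0.        ]), 'rvec': array([ 0.37025726, -2.47411386,  1.62057977]), 'tvec': array([ 536.20389619,  101.46472639, 1272.3861912 ])}
top {'mtx': array([[372.08822194,   0.        , 258.28840214],
       [  0.        , 372.08822194, 186.72749188],
       [  0.        ,   0.        ,   1.        ]]), 'D': array([-0.06792463,  0.        ,  0.        ,  0.        ,  0.        ]), 'rvec': array([ 2.13194459, -2.11711509,  0.17754614]), 'tvec': array([ 21.60324002, 551.58389145, 828.64225903])}
```

View pics/top0.png

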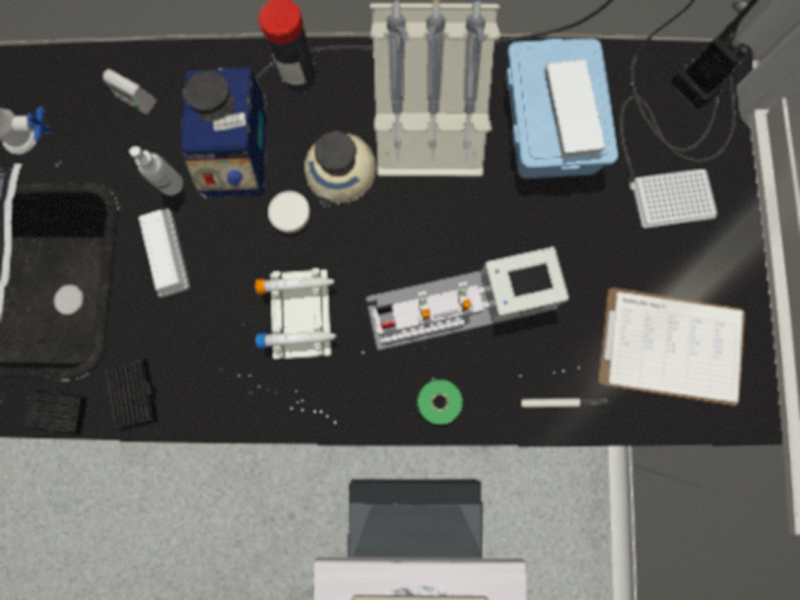

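View pics/scene0.png

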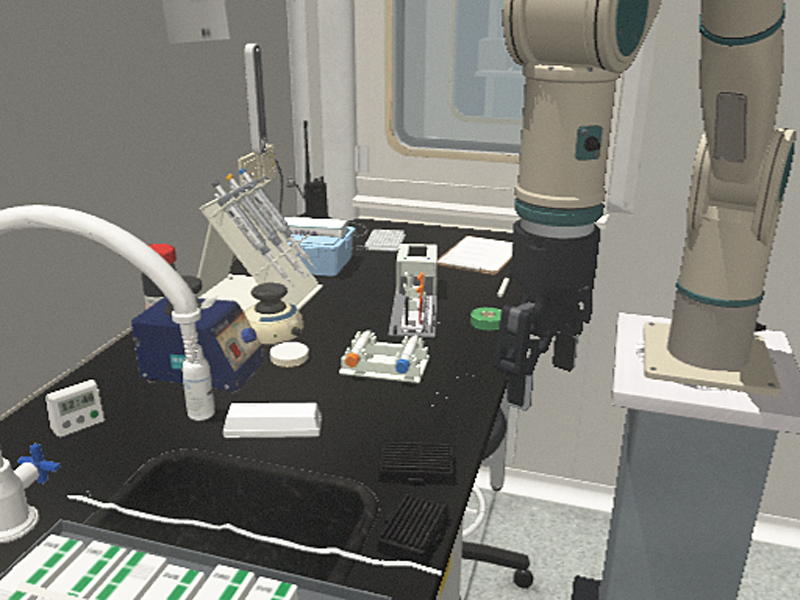

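The top view shows the rest (orange tube in the far lane, cap left at about 261,286; blue at 263,340). The reader is to the right, with the grip at about (385,317) and the hood at about (527,282). Next I'll crop closer for measurement.

```bash
cat > h.py <<'E'
import cv2,numpy as np
from cell import sensors,get_image,camera_params
def w(cp,px,z):
    K,D=cp["mtx"],cp["D"];R=cv2.Rodrigues(cp["rvec"])[0];t=cp["tvec"]
    u=cv2.undistortPoints(np.array([[px]],float),K,D)[0,0]
    c=-R.T@t;d=R.T@np.array([u[0],u[1],1]);return c+d*(z-c[2])/d[2]
def proj(cp,P):
    return cv2.projectPoints(np.array([P],float),cp["rvec"],cp["tvec"],cp["mtx"],cp["D"])[0][0,0]
E
python3 - <<'E'
from h import *
im=get_image("top")
x0,y0=160,150
cv2.imwrite("pics/topc.png",cv2.resize(im[y0:y0+85,x0:x0+210],None,fx=3.8,fy=3.8,interpolation=cv2.INTER_CUBIC))
E
```

```text
(no output)
```

View pics/topc.png

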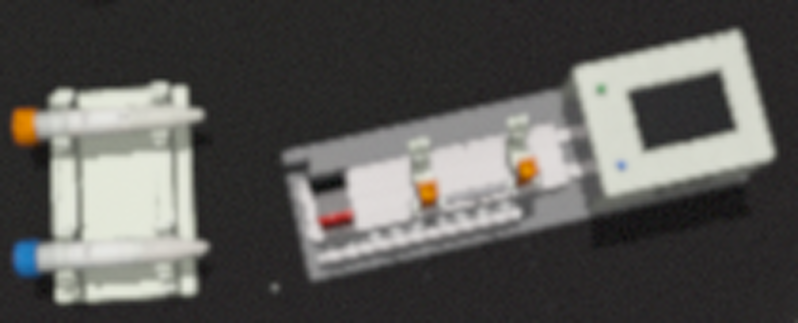

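The crop shows the orange tube from cap (14,127) to tip (205,115). The base's left corners are at (283,155) and (315,280), and the hood's top corners at (571,68), (742,31), (775,158) and (605,200).

```bash
python3 - <<'E'
from h import *
cp=camera_params("top")
f=lambda u,v,z:w(cp,(160+(u+.5)/3.8-.5,150+(v+.5)/3.8-.5),z)
a,b=f(14,127,34),f(205,115,34);print("tube",a,b,np.linalg.norm(a-b),np.degrees(np.arctan2(*(a-b)[1::-1])))
H=[f(*p,82) for p in((571,68),(742,31),(775,158),(605,200))];hc=sum(H)/4
print("hood",hc,[np.linalg.norm(H[i]-H[i-1]) for i in range(4)])
B=[f(283,155,6),f(315,280,6)];bm=sum(B)/2;print("base",bm,np.linalg.norm(B[0]-B[1]))
d=H[1]+H[2]-H[0]-H[3];e=hc-bm;
for q in(d,e):print("dir",np.degrees(np.arctan2(q[1],q[0])))
print(np.linalg.norm(e[:2]),"exp",145+87)
x=e.copy();x[2]=0;x/=np.linalg.norm(x);y=np.array([-x[1],x[0],0])
# black fin centre top(y~0..+12), red, forks
print("x",x)
for n,p,z in(("black",(328,181),67),("red",(337,219),67),("jawL",(428,192),70),("jawR",(526,170),70),("wallL",(419,150),71),("wallR",(517,128),71)):
    P=f(*p,z);r=P-hc;print(n,P.round(1),"reader",(87+r@x).round(1),(r@y).round(1))
s=sensors.read_state();print(s["eef_pos"],s["tool_rot"])
E
```

```text
tube [561.70621959 255.54138107  34.        ] [570.16549528 133.60095041  34.        ] 122.23349776633907 93.9683763686356
hood [ 563.26566126 -153.86327313   82.        ] [np.float64(82.28081601057457), np.float64(107.12901000104102), np.float64(79.81834503089318), np.float64(105.62178705000575)]
base [508.8738402  74.6283354   6.       ] 84.06436369779648
dir -76.51320653141076
dir -76.6100990635053
234.87631929675607 exp 232
x [ 0.23157644 -0.97281671  0.        ]
black [523.4  53.4  67. ] reader -123.9 9.2
red [500.3  47.7  67. ] reader -123.7 -14.5
jawL [516.7  -7.   70. ] reader -66.7 -11.3
jawR [530.4 -66.1  70. ] reader -6.0 -11.6
wallL [542.1  -1.5  71. ] reader -66.2 14.7
wallR [556.  -60.8  71. ] reader -5.2 14.5
[229.85533793 607.51358817 230.60088428] [-3.14017875e+00  8.59487652e-06  2.77983700e+00]
```

```bash
cat > to.py <<'E'
import sys;from h import *
# target TCP world x y z, tool-x heading deg -> shift (cm), turn (deg) in tool axes
def to(x,y,z,hd):
    s=sensors.read_state();R=cv2.Rodrigues(np.eye(3))[0]
    from scipy.spatial.transform import Rotation as Ro
    R=Ro.from_euler("xyz",s["tool_rot"]).as_matrix()
    d=R.T@(np.array([x,y,z])-s["eef_pos"])/10
    h=np.degrees(np.arctan2(R[1,0],R[0,0]));print("shift",d.round(2),"turn",round((h-hd+180)%360-180,1),"clock",s["clock"])
if __name__=="__main__":to(*map(float,sys.argv[1:]))
E
python3 -m inch '[[[-4,-2,0,7],[-8,-4,0,14],[-12,-6.5,0,21],[-16,-9,0,28],[-20,-11,0,35],[-23,-13,0,42],[-24,-14,0,49],[-24,-14,0,54]]]' 8.5
python3 to.py 566 195 200 94
```

```text
clock: 0.82
eef_pos: [410.1, 384.2, 231.7]
tool_rot: [3.14, 0.005, 1.82]
force: [0.4, -0.0, 0.6]
width: 85.0
gripper_force: 0.0
shift [-22.17  10.43   3.29] turn 10.3 clock 0.8167
```

```bash

python3 -m inch '[[[-4,2,0.5,5],[-8,4,1,10.3],[-12,6,1.5,10.3],[-16,8,2,10.3],[-20,10,3,10.3],[-22.2,10.4,3.3,10.3],[-22.2,10.4,3.3,10.3],[-22.2,10.4,3.3,10.3]]]' 
python3 - <<'E'
from h import *
im=get_image("wrist");cp=camera_params("wrist");s=sensors.read_state();print(s["eef_pos"],s["tool_rot"])
print(-cv2.Rodrigues(cp["rvec"])[0].T@cp["tvec"])
import pickle;pickle.dump(cp,open("cp1.pkl","wb"))
cv2.imwrite("pics/w1.png",cv2.resize(im,(800,600),interpolation=cv2.INTER_CUBIC))
E
```

```text
clock: 1.48
eef_pos: [564.9, 201.4, 197.6]
tool_rot: [-3.141, 0.002, 1.651]
force: [-0.2, -0.4, -0.6]
width: 85.1
gripper_force: 0.0
[563.73986584 204.27743049 197.76183674] [-3.14032417e+00  1.24168245e-04  1.65507430e+00]
[556.8123167  283.07904592 340.89586979]
```

View pics/w1.png

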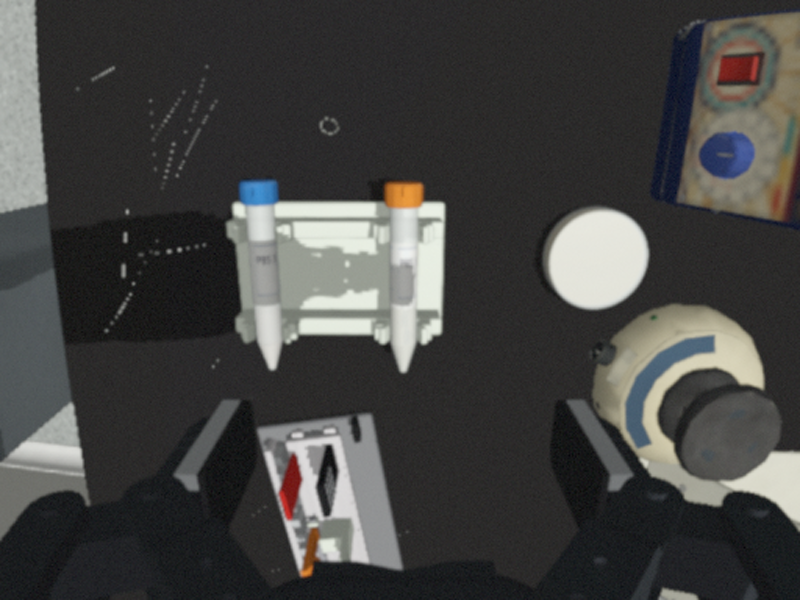

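The wrist view shows the orange tube from cap end (404,183) to tip (403,371), clear between the fingers' planes. The grip is at lower left: red tab about (291,487), black fin about (328,480).

```bash
python3 - <<'E'
from h import *;import pickle
cp=pickle.load(open("cp1.pkl","rb"))
f=lambda u,v,z:w(cp,((u+.5)*.64-.5,(v+.5)*.64-.5),z)
for n,p in(("cap",(404,194)),("tip",(403,371)),("body1",(403.5,230)),("body2",(403,340)),("capbottom",(404,207))):print(n,f(*p,34))
print("rib corners",f(445,203,43),f(445,334,6),f(232,203,43))
print("red",f(291,487,66),"blk",f(328,480,66))
from to import to
to(565,195,60,94)
E
```

```text
cap [559.35160498 250.38858908  34.        ]
tip [568.12892656 138.47301398  34.        ]
body1 [560.8222245  229.39541435  34.        ]
body2 [566.33932713 159.87572629  34.        ]
capbottom [559.98151462 242.90220627  34.        ]
rib corners [582.7623289 248.2967593  43.       ] [595.51215234 155.4543554    6.        ] [461.89229413 238.71194731  43.        ]
red [502.96806421  66.44930849  66.        ] blk [526.29762218  74.1709485   66.        ]
shift [-0.93  0.06 13.78] turn 0.8 clock 1.5333
```

```bash

python3 -m inch '[[[-0.5,0,3,0.3],[-1.1,0,6,0.3],[-1.1,0,9,0.3],[-1.1,0,10,0.3],[-1.1,0,10,0.3],[-1.1,0,10,0.3],[-1.1,0,10,0.3],[-1.1,0,10,0.3]]]' 5
python3 to.py 564 193 19 94.5
```

```text
clock: 2.2
eef_pos: [565.9, 195.3, 100.2]
tool_rot: [3.138, -0.001, 1.653]
force: [-0.1, 0.4, 0.1]
width: 50.2
gripper_force: 0.0
shift [-0.22 -0.23  8.12] turn 0.2 clock 2.2
```

```bash

python3 -m inch '[[[-0.2,-0.2,2,0.2],[-0.2,-0.2,4,0.2],[-0.2,-0.2,6,0.2],[-0.2,-0.2,7.5,0.2],[-0.2,-0.2,8.1,0.2],[-0.2,-0.2,8.1,0.2],[-0.2,-0.2,8.1,0.2],[-0.2,-0.2,8.1,0.2]]]'
python3 -m inch '[[[0,0,0,0],[0,0,0,0],[0,0,0,0],[0,0,0,0],[0,0,0,0],[0,0,0,0]]]' 0.8
python3 to.py 564 193 19 94.5
```

```text
clock: 2.87
eef_pos: [564.0, 192.5, 18.7]
tool_rot: [3.139, -0.001, 1.649]
force: [0.6, 0.3, 0.0]
width: 49.9
gripper_force: 0.0
clock: 3.37
eef_pos: [565.1, 192.5, 18.3]
tool_rot: [3.137, -0.001, 1.648]
force: [4.5, -0.3, 4.2]
width: 14.7
gripper_force: 58.7
shift [ 0.06 -0.11 -0.07] turn -0.0 clock 3.3667
```

```bash

python3 -m inch '[[[0,0,-2,0],[0,0,-4,0],[0,0,-7,0],[0,0,-10,0],[0,0,-12.2,0],[0,0,-12.2,0],[0,0,-12.2,0],[0,0,-12.2,0]]]'
python3 to.py 535.6 -37.6 140 103.4
```

```text
clock: 4.03
eef_pos: [561.1, 192.0, 138.2]
tool_rot: [-3.138, 0.0, 1.649]
force: [0.3, -0.8, -0.7]
width: 14.4
gripper_force: 61.0
shift [-22.69  -4.34  -0.16] turn -8.9 clock 4.0333
```

```bash

python3 -m inch '[[[-2.5,-0.5,0,-1],[-6,-1.2,0,-3],[-10,-2,0,-5],[-14,-2.8,0,-7],[-17.5,-3.5,0,-8.9],[-20.5,-4.1,0,-8.9],[-22.7,-4.4,0,-8.9],[-22.7,-4.4,0,-8.9]]]'
python3 -m inch '[[[0,0,0,0],[0,0,0,0],[0,0,0,0],[0,0,0,0]]]'
python3 - <<'E'
from h import *
from to import to
to(535.6,-37.6,140,103.4)
cp=camera_params("wrist");im=get_image("wrist");s=sensors.read_state();print(s["eef_pos"],s["tool_rot"])
import pickle;pickle.dump(cp,open("cp2.pkl","wb"))
cv2.imwrite("pics/w2.png",cv2.resize(im,(800,600),interpolation=cv2.INTER_CUBIC))
E
```

```text
clock: 4.7
eef_pos: [534.2, -44.3, 137.8]
tool_rot: [-3.137, 0.002, 1.795]
force: [0.2, -0.9, -0.4]
width: 14.4
gripper_force: 61.0
clock: 5.03
eef_pos: [536.5, -35.8, 138.8]
tool_rot: [-3.141, -0.001, 1.807]
force: [-0.3, 0.1, -0.5]
width: 14.2
gripper_force: 61.0
shift [-0.15 -0.13 -0.12] turn 0.1 clock 5.0333
[536.61436384 -36.02575125 138.91721342] [-3.14100756e+00 -7.15765200e-04  1.80650949e+00]
```

View pics/w2.png

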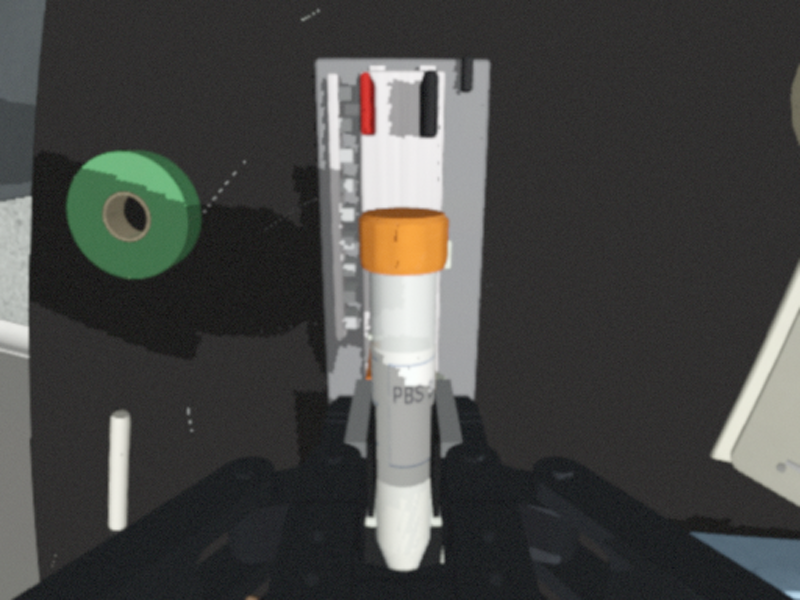

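The view is well aligned with the reader. It shows the red tab at x 361–375, black fin at 421–438 (rows 73–135), and base end edge (316–490, row 60). The tube's cap spans rows 213–270, centred at x about 404.

```bash
python3 - <<'E'
from h import *;import pickle
cp=pickle.load(open("cp2.pkl","rb"))
f=lambda u,v,z:w(cp,((u+.5)*.64-.5,(v+.5)*.64-.5),z)
E=[f(316,60,8),f(490,60,8)];m=sum(E)/2;print("base edge",E,np.linalg.norm(E[0]-E[1]))
L=[f(328,390,8),f(476,390,8)];c=sum(L)/2;d=c-m
print("heading x from centreline",np.degrees(np.arctan2(d[1],d[0])), "from edge",np.degrees(np.arctan2((E[1]-E[0])[1],(E[1]-E[0])[0]))-90)
a=np.radians(-76.55);x=np.array([np.cos(a),np.sin(a),0]);y=np.array([-x[1],x[0],0])
O=m+145*x;O[2]=0;print("O",O,"O from top",np.array([563.27,-153.86])-87*x[:2])
for n,p,z in(("red outer",(361,105),67),("fin outer",(437.5,105),67),("red ends",(367,73),67),("",(367,134),60),("fin",(430,72),67),("",(430,136),60),("flare",(450,255),70)):
    r=f(*p,z)-O;print(n,(r@x).round(1),(r@y).round(1))
cap=f(404,213,154);jn=f(404,270,163);print("cap end",cap,"junction",jn,"tip",f(404,569,154))
s=sensors.read_state();
for p in(cap,jn,f(404,569,154)):print("rel tcp along x",(p-s["eef_pos"])@x,(p-s["eef_pos"])@y)
E
```

```text
base edge [array([467.32315572,  66.41121559,   8.        ]), array([549.86943341,  86.16503912,   8.        ])] 84.8769786434636
heading x from centreline -76.71486427833759 from edge -76.54186765501409
O [542.32281929 -64.73499674   0.        ] O from top [543.03408517 -69.24612554]
red outer -120.4 -16.2
fin outer -120.3 13.6
red ends -132.2 -13.7
 -109.4 -14.5
fin -132.5 10.5
 -108.6 11.1
flare -61.3 19.6
cap end [521.87305628  23.36332301 154.        ] junction [524.68725617  11.66044971 163.        ] tip [547.89986308 -84.95379871 154.        ]
rel tcp along x -61.18900594889929 -0.5232976789429841
rel tcp along x -49.152530530796184 -0.508332059648068
rel tcp along x 50.21108122425145 -0.4045285687312395
```

```bash

python3 -m inch '[[[-0.1,0,1,0],[-0.1,0,3,0],[-0.1,0,5,0],[-0.1,0,5.8,0],[-0.1,0,5.8,0],[-0.1,0,5.8,0],[-0.1,0,5.8,0],[-0.1,0,5.8,0]]]'
python3 - <<'E'
from h import *
cp=camera_params("wrist");im=get_image("wrist");s=sensors.read_state();print(s["eef_pos"],s["tool_rot"])
import pickle;pickle.dump(cp,open("cp3.pkl","wb"))
cv2.imwrite("pics/w3.png",cv2.resize(im[:300,150:400],None,fx=2,fy=2,interpolation=cv2.INTER_CUBIC))
E
```

```text
clock: 5.75
eef_pos: [537.7, -38.6, 82.2]
tool_rot: [3.14, 0.001, 1.804]
force: [0.5, 0.3, -0.1]
width: 14.5
gripper_force: 61.0
[537.63061346 -38.5565958   82.19681594] [3.13986551e+00 4.59022089e-04 1.80418204e+00]
```

View pics/w3.png

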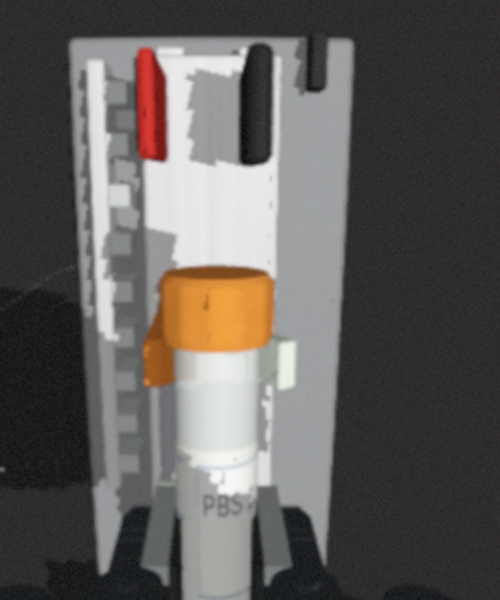

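Close view shows the red tab's outer edge at x 137, fin outer edge 272, flare top 278–296 (rows 338–390), orange jaw at 144–172, and the tube centred at x about 216. The tube sits between the jaw and the flare.

```bash
python3 - <<'E'
from h import *;import pickle
cp=pickle.load(open("cp3.pkl","rb"))
f=lambda u,v,z:w(cp,(150+(u+.5)/2-.5,(v+.5)/2-.5),z)
a=np.radians(-76.6);x=np.array([np.cos(a),np.sin(a),0]);y=np.array([-x[1],x[0],0])
T=sensors.read_state()["eef_pos"];print(T)
for n,p,z in(("red",(137,105),67),("fin",(272,105),67),("redend",(145,48),67),("redend",(155,160),50),("flare outer",(296,364),71),("flare inner",(278,364),71),("fl end",(285,338),71),("fl end",(285,390),71),("jaw out",(144,364),70),("base L",(90,400),8),("base R",(335,400),8),("edge",(70,42),8),("edge",(353,42),8),("cap end up",(216,275),109),("junc up",(216,350),109),("tube",(178,400),98),("tube",(257,400),98)):
    r=f(*p,z)-T;print(n,(r@x).round(1),(r@y).round(1))
E
```

```text
[537.63061346 -38.5565958   82.19681594]
red -94.0 -18.0
fin -93.9 11.9
redend -105.9 -16.0
redend -82.5 -15.8
flare outer -35.3 18.6
flare inner -35.3 14.2
fl end -41.7 15.7
fl end -28.8 16.1
jaw out -35.1 -17.9
base L -4.7 -43.9
base R -4.6 40.3
edge -118.0 -44.2
edge -117.8 40.6
cap end up -62.2 -0.6
junc up -48.7 -0.6
tube -35.5 -8.2
tube -35.5 7.6
```

```bash

python3 -m inch '[[[0,0,1,0],[0,0,2,0],[0,0,2.5,0],[0,0,3,0],[0,0,3.4,0],[0,0,3.8,0],[0,0,3.8,0],[0,0,3.8,0]]]'
python3 -m inch '[[[0,0,0.2,0],[0,0,0.4,0],[0,0,0.6,0],[0,0,0.8,0],[0,0,0.9,0],[0,0,1.0,0],[0,0,1.0,0],[0,0,1.0,0]]]'
```

```text
clock: 6.47
eef_pos: [537.2, -38.3, 42.7]
tool_rot: [3.141, -0.0, 1.804]
force: [2.4, 1.8, -1.8]
width: 14.1
gripper_force: 60.9
clock: 7.13
eef_pos: [536.3, -38.8, 34.9]
tool_rot: [-3.141, -0.001, 1.804]
force: [-2.7, 0.6, 17.9]
width: 14.4
gripper_force: 63.1
```

```bash

python3 -m inch '[[[0,0,0.05,0],[0,0,0.05,0],[0,0,0,0],[0,0,0,0]]]'
python3 -m inch '[[[0,0,0,0],[0,0,0,0],[0,0,0,0],[0,0,-0.3,0],[0,0,-0.3,0],[0,0,-0.3,0]]]' 3.5
python3 -m inch '[[[0,0,-1,0],[0,0,-2,0],[0,0,-4,0],[0,0,-6,0],[0,0,-7,0],[0,0,-7,0],[0,0,-7,0],[0,0,-7,0]]]'
python3 - <<'E'
from h import *
cp=camera_params("wrist");im=get_image("wrist");s=sensors.read_state();print(s["eef_pos"],s["tool_rot"])
import pickle;pickle.dump(cp,open("cp4.pkl","wb"))
cv2.imwrite("pics/w4.png",cv2.resize(im[:,110:400],None,fx=1.56,fy=1.56,interpolation=cv2.INTER_CUBIC))
E
```

```text
clock: 7.47
eef_pos: [536.3, -38.9, 34.9]
tool_rot: [-3.141, -0.0, 1.804]
force: [-2.5, 0.3, 17.0]
width: 14.4
gripper_force: 63.1
clock: 7.97
eef_pos: [536.9, -38.5, 36.2]
tool_rot: [-3.141, -0.0, 1.804]
force: [0.0, -0.2, 0.4]
width: 35.0
gripper_force: 0.0
clock: 8.63
eef_pos: [536.4, -38.4, 105.8]
tool_rot: [-3.141, -0.0, 1.804]
force: [0.2, -0.8, -0.1]
width: 34.9
gripper_force: 0.0
[536.1744515  -38.42835874 105.49123754] [-3.13993251e+00 -5.33299877e-04  1.80424849e+00]
```

View pics/w4.png

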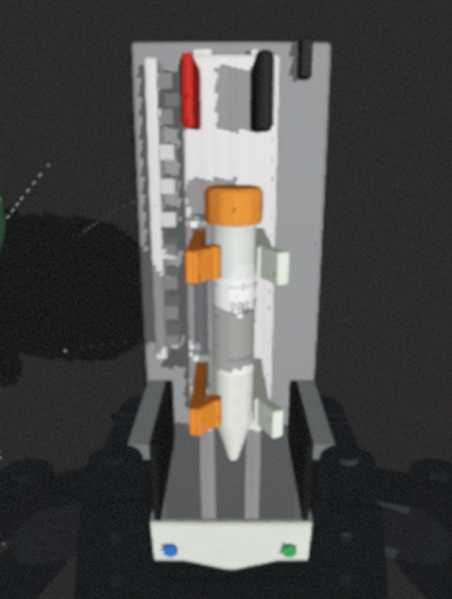

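The tube lies in the clip with both orange jaw paddles hooked over its edge, cap just outside the near fork. A small black post at (304,60) near the grip needs checking for height before I lower the fingers there.

```bash
python3 - <<'E'
from h import *;import pickle
c={i:pickle.load(open(f"cp{i}.pkl","rb")) for i in(1,2,3,4)}
px={1:lambda u,v:((u+.5)*.64-.5,(v+.5)*.64-.5),2:lambda u,v:((u+.5)*.64-.5,(v+.5)*.64-.5),3:lambda u,v:(150+(u+.5)/2-.5,(v+.5)/2-.5),4:lambda u,v:(110+(u+.5)/1.56-.5,(v+.5)/1.56-.5)}
a=np.radians(-76.6);x=np.array([np.cos(a),np.sin(a),0]);y=np.array([-x[1],x[0],0])
G=np.array([537.63,-38.56,0])-94.1*x;print("grip",G,"cradle",G+90*x)
for n,o in(("post near",{2:(466,91),3:(316,91),4:(304,79)}),("post far",{2:(466,59),3:(317,34),4:(305,39)}),("fin far top",{2:(430,72),3:(261,45),4:(263,52)})):
    A=[];b=[]
    for i,p in o.items():
        P0=w(c[i],px[i](*p),0);P1=w(c[i],px[i](*p),100);d=(P1-P0)/np.linalg.norm(P1-P0);M=np.eye(3)-np.outer(d,d);A.append(M);b.append(M@P0)
        for z in(8,30,60):q=w(c[i],px[i](*p),z)-G;print(n,i,z,(q@x).round(1),(q@y).round(1))
    X=np.linalg.lstsq(np.vstack(A),np.hstack(b),rcond=None)[0];print(n,X,(X-G)@x,(X-G)@y)
f=lambda u,v,z:w(c[4],px[4](u,v),z)-G-90*x
for n,p,z in(("jaw out",(186,265),70),("jaw out2",(190,415),70),("nose",(220,262),62),("nose2",(221,412),62),("tube L",(213,300),50),("tube R",(255,300),50),("flare R",(289,265),71),("cap near",(234,222),61),("cap far",(234,188),61)):
    q=f(*p,z);print(n,(q@x).round(1),(q@y).round(1))
E
```

```text
grip [515.82252228  52.97821014   0.        ] cradle [536.6798336 -34.5716189   0.       ]
post near 2 8 -9.7 29.5
post near 2 30 -8.0 27.0
post near 2 60 -5.6 23.7
post near 3 8 -9.5 29.9
post near 3 30 -7.0 26.8
post near 3 60 -3.7 22.6
post near 4 8 -9.4 29.7
post near 4 30 -7.2 26.9
post near 4 60 -4.3 23.0
post near [542.2534199   68.85679156  10.39784095] -9.320995879062886 29.391167602404707
post far 2 8 -24.7 29.1
post far 2 30 -21.7 26.7
post far 2 60 -17.7 23.4
post far 3 8 -25.8 29.7
post far 3 30 -21.7 26.6
post far 3 60 -16.1 22.4
post far 4 8 -25.8 29.7
post far 4 30 -22.1 26.9
post far 4 60 -17.1 23.0
post far [536.69394646  80.31341116  30.58535217] -21.754115381761714 26.638093513349446
fin far top 2 8 -18.5 11.6
fin far top 2 30 -16.0 10.6
fin far top 2 60 -12.7 9.2
fin far top 3 8 -22.5 13.0
fin far top 3 30 -18.8 11.6
fin far top 3 60 -13.6 9.8
fin far top 4 8 -20.4 11.8
fin far top 4 30 -17.2 10.6
fin far top 4 60 -12.8 9.0
fin far top [521.55450559  65.47677056  75.42371915] -10.829922972224242 8.472450266676175
jaw out -31.7 -17.6
jaw out2 28.0 -17.8
nose -30.9 -5.9
nose2 31.2 -5.9
tube L -12.5 -9.0
tube R -12.5 7.7
flare R -31.9 18.5
cap near -45.4 -0.7
cap far -57.5 -0.7
```

```bash

python3 to.py 516.5 50.1 100 103.4
python3 -m inch '[[[2,0,0,0],[4,0,0,0],[6,0,0,0],[8,0,0,0],[9,0,0,0],[9.1,0,0,0],[9.1,0,0,0],[9.1,0,0,0]]]' 4.5
python3 -m inch '[[[0,0,0,0],[0,0,0,0],[0,0,0,0]]]'
python3 to.py 516.5 50.1 38 103.4
```

```text
shift [9.07 0.13 0.55] turn -0.0 clock 8.6833
clock: 9.35
eef_pos: [516.1, 48.5, 106.0]
tool_rot: [-3.141, 0.001, 1.803]
force: [0.7, -0.5, -0.1]
width: 44.7
gripper_force: 0.0
clock: 9.6
eef_pos: [516.1, 49.0, 106.3]
tool_rot: [3.141, 0.0, 1.803]
force: [-0.4, 0.4, 1.0]
width: 44.8
gripper_force: 0.0
shift [0.1  0.06 6.83] turn -0.1 clock 9.6
```

```bash

python3 -m inch '[[[0.1,0.05,2,0],[0.1,0.05,4,0],[0.1,0.05,5.5,0],[0.1,0.05,6.4,0],[0.1,0.05,6.8,0],[0.1,0.05,6.8,0],[0.1,0.05,6.8,0],[0.1,0.05,6.8,0]]]'
python3 -m inch '[[[0,0,0,0],[0,0,0,0],[0,0,0,0],[0,0,0,0],[0,0,0,0],[0,0,0,0]]]' 1.8
```

```text
clock: 10.27
eef_pos: [516.8, 51.0, 39.0]
tool_rot: [3.14, 0.0, 1.804]
force: [0.0, 0.8, -0.3]
width: 44.8
gripper_force: 0.0
clock: 10.77
eef_pos: [517.6, 51.3, 39.4]
tool_rot: [3.139, 0.0, 1.804]
force: [2.8, -0.3, 5.8]
width: 21.9
gripper_force: 63.0
```

```bash

python3 -m inch '[[[-0.5,0,0,0],[-1,0,0,0],[-1.6,0,0,0],[-2.2,0,0,0],[-3,0,0,0],[-3,0,0,0],[-3,0,0,0]]]'
python3 to.py 539.2 -45.2 39 103.4
```

```text
clock: 11.35
eef_pos: [524.7, 21.3, 39.4]
tool_rot: [3.139, 0.001, 1.803]
force: [3.0, -1.2, 5.9]
width: 21.8
gripper_force: 63.3
shift [-6.8  -0.12  0.05] turn -0.1 clock 11.35
```

Sliding freely; continue.

```bash

python3 -m inch '[[[-0.8,0,0,0],[-1.6,0,0,0],[-2.5,0,0,0],[-3.4,0,0,0],[-4.3,0,0,0],[-5.2,0,0,0],[-5.8,0,0,0],[-5.8,0,0,0]]]'
python3 -m inch '[[[-0.3,0,0,0],[-0.6,0,0,0],[-0.9,0,0,0],[-1.1,0,0,0],[-1.3,0,0,0],[-1.3,0,0,0],[-1.3,0,0,0]]]'
```

```text
clock: 12.02
eef_pos: [538.1, -35.7, 39.4]
tool_rot: [3.139, 0.001, 1.803]
force: [3.2, -0.4, 7.7]
width: 21.7
gripper_force: 63.2
clock: 12.6
eef_pos: [540.0, -43.8, 39.4]
tool_rot: [3.14, -0.003, 1.807]
force: [0.4, 6.0, 10.4]
width: 21.5
gripper_force: 62.7
```

```bash

python3 -m inch '[[[0,0,0,0],[0,0,0,0],[0,0,0,0],[0,0,0,0],[0,0,0,0]]]' 4.5
python3 -m inch '[[[0,0,-1,0],[0,0,-3,0],[0,0,-5,0],[0,0,-7,0],[0,0,-9,0],[0,0,-10,0],[0,0,-10,0],[0,0,-10,0]]]'
python3 -m inch '[[[2,0,0,0],[4,0,0,0],[6,0,0,0],[8,0,0,0],[8,0,0,0],[8,0,0,0],[8,0,0,0]]]'
python3 - <<'E'
from h import *
im=get_image("wrist");cp=camera_params("wrist");s=sensors.read_state();print(s["eef_pos"],s["force"])
import pickle;pickle.dump(cp,open("cp5.pkl","wb"))
cv2.imwrite("pics/w5.png",cv2.resize(im,(800,600),interpolation=cv2.INTER_CUBIC))
E
```

```text
clock: 13.02
eef_pos: [539.9, -47.5, 38.3]
tool_rot: [3.141, 0.001, 1.804]
force: [-0.4, -0.1, 0.8]
width: 45.1
gripper_force: 0.0
clock: 13.68
eef_pos: [539.7, -47.1, 138.6]
tool_rot: [3.141, 0.0, 1.804]
force: [-0.1, -1.0, -0.7]
width: 45.4
gripper_force: 0.0
clock: 14.27
eef_pos: [520.6, 29.8, 137.5]
tool_rot: [-3.14, 0.001, 1.804]
force: [-0.8, -0.5, 0.0]
width: 45.2
gripper_force: 0.0
[520.81906058  29.38837487 137.65815883] [ 0.69414211 -0.29032066  0.3996427 ]
```

View pics/w5.png

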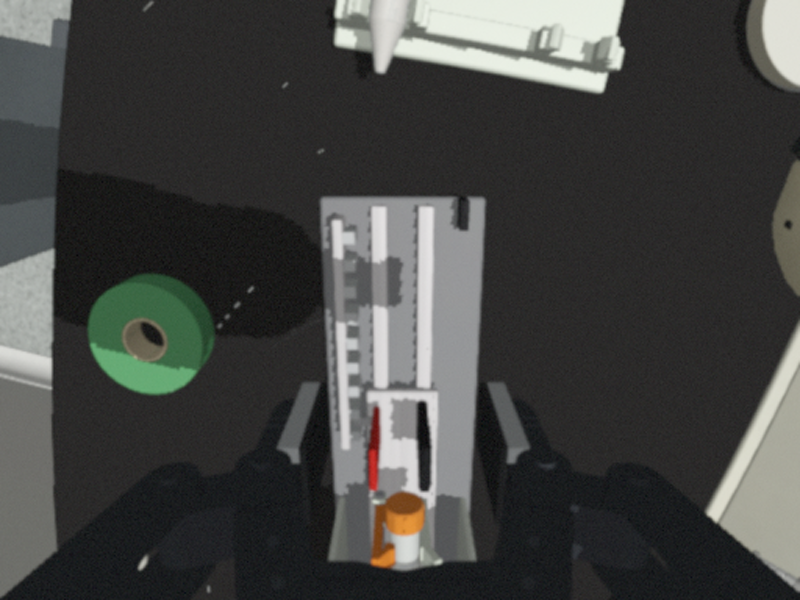

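The carriage is home under the hood with the cap at (404,515). The red tab's outer edge is at x about 369 and the fin's at about 431. I'll check the tab width and carriage travel.

```bash
python3 - <<'E'
from h import *;import pickle
cp=pickle.load(open("cp5.pkl","rb"));G=np.array([515.82,52.98,0])
f=lambda u,v,z:w(cp,((u+.5)*.64-.5,(v+.5)*.64-.5),z)-G
a=np.radians(-76.6);x=np.array([np.cos(a),np.sin(a),0]);y=np.array([-x[1],x[0],0])
for n,p,z in(("red out",(369,480),67),("fin out",(431,480),67),("fin near",(425,489),67),("red near",(373,490),67),("fin far",(423,402),45),("capfar",(404,497),61),("cap near",(404,533),61)):
    q=f(*p,z);print(n,(q@x).round(1),(q@y).round(1))
E
```

```text
red out 104.7 -18.3
fin out 104.7 12.0
fin near 110.0 9.1
red near 110.6 -16.5
fin far 73.7 8.4
capfar 119.6 -1.2
cap near 142.9 -1.3
```

```bash
python3 -c "
from cell import order;print(order.finish_job())"
```

```text
the job is handed in; nothing more can be done
None
```

The orange-capped tube is in the clip with the jaw closed over it. The carriage is home under the hood, with the lock tab released. I saw no sign of anything else being moved, and I handed the job in at about 14 s on the robot's clock; the hand-in returned no verdict.

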